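# Build up the slide-staining set on the warmer

### The job

Set up the slide-staining set on the slide warmer, from the bottom up: first put the steel drip tray squarely on the middle of the warmer's dark plate, then stand the staining dish in the tray, then lower the slide rack into the dish, and last close the dish with the long lid that fits it, so that it sits fully home. Leave the shorter spare lid where it lies.

Things in the scene. Friction and masses are not known exactly. Their poses are not given: they have to be found in the camera images.
- plate (a point): Centre of the top of the slide warmer's flat dark heating plate, 45 mm above the table, z up. Plate 96 mm (x) by 136 mm (y), 3 mm proud of the white fixed warmer body (130 by 150 mm; small display and knob along its -x edge). The warmer stands left or right, turned a little. The grey device with a round steel pan is a balance, not used.
- tray: Shallow open rectangular steel drip tray, outside 68 mm (x) by 120 mm (y) by 18 mm high, walls and floor 3 mm (inside 62 by 114 mm). Origin at the centre of its underside, z up. Grip it from outside across its 68 mm width (along x).
- dish: Deep open rectangular grey plastic staining dish, outside 54 mm (x) by 96 mm (y) by 60 mm high, walls and floor 3 mm (inside 48 by 90 mm). Origin at the centre of its underside, z up. Grip it from outside across its 54 mm width (along x), near its rim. In the tray it stands long side along long side, 3 mm above the tray's underside.
- rack: Steel rack, 40 mm (x) by 80 mm (y), of five upright glass slides (as one block, 28 mm high). Over its middle a handle bar lies along x: 40 mm long, 10 mm thick (y), 36 to 46 mm above the rack's underside; pinch it along y. Origin at the centre of the underside, z up. In the dish: long side along long side, 3 mm above the dish's underside, handle top 11 mm below the rim.
- lid: Long grey plastic lid: plate 60 mm (x) by 102 mm (y), 5 mm thick; below it a 6 mm deep lip (40 by 82 mm) that goes inside the dish, on which it lies on the table; on top a grip bar 12 mm thick (x), 40 mm long (y), 20 mm tall: pinch along x. Origin at the centre of the lip's underside, z up: plate top at 11, bar top at 31 mm. Home, the origin is 54 mm above the dish's underside.
- short_lid: The shorter spare lid of another dish, made like the long lid but its plate only 60 mm (x) by 68 mm (y). Not used; to be left alone. Origin at the centre of the underside of its lip, z up.

How it is judged:
On the way, in this order (a step that is already met when the one before it is completed fails the run):
1. the drip tray lies squarely on the middle of the warmer's plate, let go (horizontal distance between tray and plate below 0.012 m and z of tray in the frame of plate between -0.003 and 0.004 m and angle between the y axis of tray and the y axis of plate, either way round below 0.2 rad and contact force between tray and the fingers below 0.3 N), for 0.2 s.
2. the dish stands in the tray, let go (horizontal distance between tray and plate below 0.012 m and z of tray in the frame of plate between -0.003 and 0.004 m and angle between the y axis of tray and the y axis of plate, either way round below 0.2 rad and horizontal distance between dish and tray below 0.013 m and z of dish in the frame of tray below 0.006 m and angle between dish's own z axis and vertical below 0.06 rad and contact force between dish and the fingers below 0.3 N), for 0.2 s.
3. the rack stands in the dish, let go (horizontal distance between dish and tray below 0.013 m and z of dish in the frame of tray below 0.006 m and angle between each of dish, rack's own z axis and vertical below 0.06 rad and horizontal distance between rack and dish below 0.01 m and z of rack in the frame of dish below 0.006 m and contact force between rack and the fingers below 0.3 N), for 0.2 s.
4. the long lid closes the dish, let go (horizontal distance between each of rack, lid and dish below 0.01 m and z of rack in the frame of dish below 0.006 m and angle between rack's own z axis and vertical below 0.06 rad and z of lid in the frame of dish between 0.05 and 0.057 m and angle between the y axis of lid and the y axis of dish, either way round below 0.2 rad and angle between lid's own z axis and vertical below 0.05 rad and contact force between lid and the fingers below 0.3 N), for 0.2 s.
At the end, for the whole second after the job is handed in: Tray flat on plate (centred to 12 mm, turned under 0.2 rad); dish upright on tray floor, rack upright on dish floor (3 mm); long lid home on the dish rim (3 mm; level to 0.05 rad, centred to 10 mm, turned under 0.2 rad); all at rest (horizontal distance between tray and plate below 0.012 m and z of tray in the frame of plate between -0.003 and 0.004 m and angle between the y axis of tray and the y axis of plate, either way round below 0.2 rad and horizontal distance between dish and tray below 0.013 m and z of dish in the frame of tray below 0.006 m and angle between each of dish, rack's own z axis and vertical below 0.06 rad and horizontal distance between each of rack, lid and dish below 0.01 m and z of rack in the frame of dish below 0.006 m and z of lid in the frame of dish between 0.05 and 0.057 m and angle between the y axis of lid and the y axis of dish, either way round below 0.2 rad and angle between lid's own z axis and vertical below 0.05 rad and linear speed of each of tray, dish, rack, lid below 0.02 m/s); the robot touches nothing.
It fails at once if the short spare lid is shifted by more than 30 mm (distance of short_lid from where it was at the start of the episode above 0.03 m).
It also fails if it takes over 123 s, if anything falls off the work surface, if the arm or the gripper's body presses on something with over 40 N, if the wrist force passes 120 N, or if a joint passes its speed limit or range.

### The arm

A 6-joint arm with a two-finger parallel gripper is mounted at the origin on the work surface. World frame = base frame: x ahead of the robot, y to its left, z up, the work surface at z = 0. Lengths are in m, angles in rad, forces in N, time in s.
With the tool pointing down it reaches from about 0.375 to 0.975 m from the base axis. Payload 3.8 kg.
Tool frame: the origin (TCP) lies midway between the tips of the shut fingers; the grasp point (between the pads) lies 19 mm behind it; z points along the fingers, y is the line along which they close (so a half turn about z gives the same grasp; the last joint's range is limited). The gripper opens to 88 mm and grips with 3 to 60 N. Pads are 18 mm wide; open, the fingers measure 123 mm over their backs; the gripper's body (75 mm by 187 mm) begins 45 mm behind the grasp point.
Start: joints at [-1.324, 0.264, 1.604, -0, 1.274, -0.037], TCP at [0.189, -0.648, 0.239] pointing down, gripper open.
Joint ranges: [-2.63, 2.63], [-0.94, 2.18], [0.31, 2.57], [-1.31, 4.45], [0, 2.66], [-2.55, 2.55]. Speed limits (rad/s): [2.57, 2.57, 3.14, 3.14, 3.14, 3.14].

### API

Orientations are given as a rotation vector (axis times angle).
In Python, from cell import manip, inverse_kinematics, cams, order gives the robot as it stands. Calls block until the motion is done:
- manip.move_pose(position, orientation): joint-space move of the TCP to a pose.
- manip.move_linear(position, rate=0.15, rot=None): straight line of the TCP; rot=None keeps the orientation; rate is the mean speed in m/s.
- manip.set_joints(angles): joint-space move.
- manip.set_gripper(opening, force=None): finger opening in m; force is the grip in N (None keeps the last); returns when the fingers have stopped.
- manip.dwell(seconds).
- inverse_kinematics(position, orientation): joint angles nearest the present ones, or None.
- manip.state(): the state.
- cams.capture(name): name is "scene" or "top"; returns a dict with "image" (420x560x3 uint8, blue, green, red), "z_map" (420x560 float32, m along the optical axis (not along the pixel's ray), 0 where there is no reading), "intrinsics" (3x3 intrinsics, pixels), "k1" (the pictures are not rectified: a ray, as slopes to the right and down, at radius r is drawn at 1 + k1 r^2 times it, then the intrinsics apply), "position" and "orientation" of the camera in the world. Camera axes: x right, y down, z forward; pixel columns grow to the right and rows downward; lengths in m; the calibration is good to about 2 mm. A picture is of the moment at which its call begins.
A pose or a line that the arm cannot do raises manip.IKError and nothing moves.
- order.close_job(): hands the job in; it is judged then, once.
The state is a dict: "clock": time; "joint_pos": joint angles; "joint_velocities": joint speeds; "tau": joint torques, N m; "tool_pos": TCP position; "tcp_rot": TCP orientation; "contact_force": force on the tool from outside, world axes, zero at the start; "moment": the same for the moment, N m; "gripper_width": finger opening in m; "grasp_force": force on a finger pad.
Only numpy, scipy, OpenCV 4.12 (cv2) and the standard library are available. Lean on these libraries where they do the work, as an engineer would, in place of code of your own. Each camera call takes 0.05 s, during which the arm holds its last target. There are 200 camera calls.

## Working session

There is one attempt and no reset: what is moved stays moved. The work goes in short steps, each a Python script; the robot and the scene stay as the last script left them, time stands still between calls to the robot, and variables do not carry over. Pictures are saved under pics/ and viewed, at most 14 in all, crops included, and the job is handed in when it is done.

```bash
mkdir -p pics; ls; cat > h.py <<'E'
import numpy as np, cv2
from cell import manip, inverse_kinematics, cams, order
from scipy.spatial.transform import Rotation as R
def cap(n):
    c=cams.capture(n); np.savez(f'pics/{n}_{manip.state()["clock"]:.2f}.npz',**c); return c
def rotm(c):
    o=np.array(c['orientation'],float)
    return o if o.shape==(3,3) else R.from_rotvec(o).as_matrix()
def rays(c,uv):
    K=np.array(c['intrinsics'],float);k=float(c['k1'])
    d=(np.asarray(uv,float).reshape(-1,2)-[K[0,2],K[1,2]])/[K[0,0],K[1,1]]
    s=d.copy()
    for _ in range(15): s=d/(1+k*(s**2).sum(1,keepdims=True))
    return np.c_[s,np.ones(len(s))]
def on_plane(c,uv,z):
    r=rays(c,uv)@rotm(c).T; p=np.array(c['position'])
    return p+r*((z-p[2])/r[:,2])[:,None]
def cloud(c):
    h,w=c['z_map'].shape; u,v=np.meshgrid(np.arange(w),np.arange(h))
    r=rays(c,np.c_[u.ravel(),v.ravel()])*c['z_map'].reshape(-1,1)
    P=r@rotm(c).T+np.array(c['position']); P[c['z_map'].ravel()<=0]=np.nan
    return P.reshape(h,w,3)
E
python3 - <<'E'
from h import *
for n in('scene','top'):
    c=cap(n); cv2.imwrite(f'pics/{n}0.png',c['image']); print(n,c['position'],c['orientation'],c['intrinsics'],c['k1'],(c['z_map']>0).mean())
print(manip.state())
E
```

```text
pics
scene [1.19268192 0.36635895 0.63478948] [-1.22513103 -2.15941113  1.04051464] [[429.81378104   0.         281.40243041]
 [  0.         429.81378104 203.97723499]
 [  0.           0.           1.        ]] 0.027873874206296535 0.9937542517006803
top [0.49126616 0.01900233 0.81745717] [-2.21872017  2.20213104 -0.11771114] [[418.33509027   0.         276.99166344]
 [  0.         418.33509027 216.80477671]
 [  0.           0.           1.        ]] -0.10703641298211657 0.9959948979591837
{'clock': 0.1, 'joint_pos': array([-1.32396249e+00,  2.64713708e-01,  1.60519943e+00, -3.78946353e-05,
        1.27366785e+00, -3.68903768e-02]), 'joint_velocities': array([ 0.00084543, -0.00096264, -0.00289617, -0.00061933,  0.00062209,
       -0.00156403]), 'tau': array([-4.20052284e-04, -5.03619397e+01, -3.58071148e+01,  7.30761141e-02,
        2.32831039e-02, -4.83614531e-05]), 'tool_pos': array([ 0.18879706, -0.64741901,  0.23750882]), 'tcp_rot': array([-3.10807732e+00, -4.43917851e-01,  3.83598930e-04]), 'contact_force': array([ 1.11120452,  1.01807059, -0.55290329]), 'moment': array([-0.03003018,  0.00072182, -0.07204065]), 'grasp_force': 0.0, 'gripper_width': 0.08826263103241583}
```

View pics/top0.png

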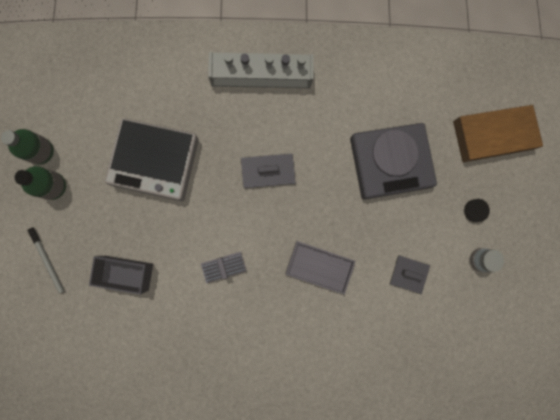

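View pics/scene0.png

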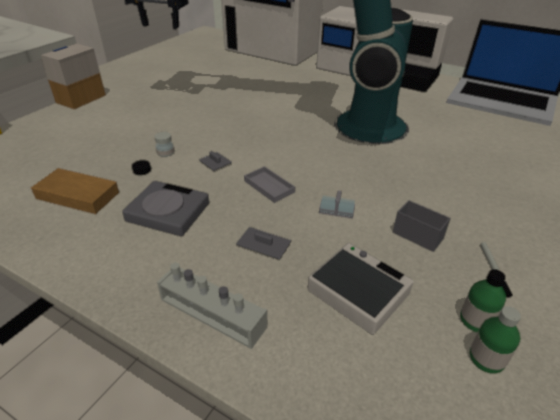

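The top view shows the warmer with its dark plate at (153,152), the long lid (268,170), rack (224,267), tray (320,267), dish (122,275), spare lid (410,274) and balance (394,160). The scene view shows the same things: tray (270,184), rack (337,205), dish (421,225), lid (263,243) and warmer (360,285).

```bash
cat > m.py <<'E'
from h import *
import glob
C={n:dict(np.load(sorted(glob.glob(f'pics/{n}_*.npz'))[0])) for n in('top','scene')}
seeds=dict(warmer=(153,152,.085),lid=(268,170,.045),rack=(224,267,.045),tray=(320,267,.045),dish=(122,275,.035),short=(410,274,.04))
P={n:cloud(c) for n,c in C.items()}
for n in P:
    q=P[n].reshape(-1,3); m=(abs(q[:,0]-.5)<.25)&(abs(q[:,1])<.4); print(n,'table z median',np.nanmedian(q[m,2]),np.nanstd(q[m&(abs(q[:,2])<.01),2]))
for k,(u,v,h) in seeds.items():
    g=on_plane(C['top'],[u,v],.02)[0]
    print(k,g.round(3), 'g px',C['top']['image'][v,u])
    for n in P:
        q=P[n].reshape(-1,3); col=C[n]['image'].reshape(-1,3)
        m=(np.hypot(*(q[:,:2]-g[:2]).T)<h*1.9)&(q[:,2]>.005)
        hist,e=np.histogram(q[m,2],bins=np.arange(.004,.08,.003)); print(' ',n,dict((round(float(a)*1e3),int(b)) for a,b in zip(e,hist) if b>3))
        z=np.where(m&(q[:,2]>.006),1,0).reshape(420,560).astype(np.uint8)
        pts=q[(m&(q[:,2]>.006))][:,:2].astype(np.float32)
        r=cv2.minAreaRect(pts); print('   rect',np.round(r[0],4),np.round(r[1],4),round(r[2],1))
E
python3 m.py
```

```text
top table z median 0.0008136217807253598 0.0016468261835999392
scene table z median 0.0013746273537401654 0.0018139492555900773
warmer [0.665 0.224 0.02 ] g px [47 47 47]
  top {4: 15, 7: 21, 10: 24, 13: 26, 16: 28, 19: 22, 22: 30, 25: 28, 28: 27, 31: 31, 34: 58, 37: 237, 40: 967, 43: 2794, 46: 1248, 49: 33}
   rect [0.6494 0.2242] [0.1504 0.1327] 77.5
  scene {4: 46, 7: 105, 10: 107, 13: 107, 16: 104, 19: 105, 22: 108, 25: 101, 28: 119, 31: 108, 34: 148, 37: 310, 40: 878, 43: 2753, 46: 343, 49: 5}
   rect [0.6503 0.2259] [0.149  0.1318] 77.5
lid [0.632 0.002 0.02 ] g px [74 73 77]
  top {4: 7, 7: 183, 10: 1012, 13: 229, 16: 7, 22: 8, 25: 7, 28: 59, 31: 60}
   rect [0.6341 0.0025] [0.0609 0.1003] 5.7
  scene {4: 6, 7: 55, 10: 598, 13: 196, 16: 19, 19: 19, 22: 18, 25: 19, 28: 32, 31: 50}
   rect [0.6322 0.0033] [0.0638 0.1021] 5.8
rack [0.445 0.084 0.02 ] g px [80 80 83]
  top {4: 20, 7: 10, 10: 37, 13: 82, 16: 22, 19: 10, 22: 9, 25: 59, 28: 81, 40: 5, 43: 67, 46: 53}
   rect [0.445 0.086] [0.0401 0.0809] 17.2
  scene {4: 33, 7: 12, 10: 20, 13: 80, 16: 36, 19: 31, 22: 47, 25: 136, 28:
[... 444 characters left out ...]
 16: 42, 19: 41, 22: 42, 25: 47, 28: 41, 31: 41, 34: 47, 37: 43, 40: 48, 43: 43, 46: 46, 49: 56, 52: 41, 55: 74, 58: 205, 61: 68}
   rect [0.4315 0.2757] [0.0985 0.056 ] 81.5
  scene {4: 29, 7: 51, 10: 58, 13: 62, 16: 56, 19: 64, 22: 94, 25: 101, 28: 107, 31: 101, 34: 99, 37: 113, 40: 111, 43: 113, 46: 102, 49: 114, 52: 108, 55: 131, 58: 166, 61: 44}
   rect [0.4308 0.2752] [0.0993 0.0611] 81.3
short [ 0.432 -0.276  0.02 ] g px [75 75 78]
  top {4: 4, 7: 137, 10: 617, 13: 127, 19: 6, 25: 7, 28: 54, 31: 56, 34: 4}
   rect [ 0.4307 -0.2785] [0.0692 0.0603] 73.0
  scene {4: 10, 7: 18, 10: 142, 13: 107, 16: 7, 19: 13, 22: 10, 25: 10, 28: 13, 31: 31}
   rect [ 0.4261 -0.2896] [0.0957 0.0624] 70.7
```

```bash
cat >> h.py <<'E'
def rect(pts):
    """centre, short, long, yaw of the y (long) axis-frame: yaw s.t. long side = Rz(yaw)*y, in (-90,90]"""
    b=cv2.boxPoints(cv2.minAreaRect(np.asarray(pts,np.float32)[:,:2])); e=[b[1]-b[0],b[2]-b[1]]
    e.sort(key=np.linalg.norm); l=e[1]; yaw=np.arctan2(l[1],l[0])-np.pi/2
    yaw=(yaw+np.pi/2)%np.pi-np.pi/2
    return b.mean(0),np.linalg.norm(e[0]),np.linalg.norm(l),yaw
def region(c,g,rad,zlo,zhi,mask=None):
    q=cloud(c); m=(np.hypot(q[...,0]-g[0],q[...,1]-g[1])<rad)&(q[...,2]>zlo)&(q[...,2]<zhi)
    if mask is not None: m&=mask
    m=m.astype(np.uint8); n,l,s,_=cv2.connectedComponentsWithStats(m,connectivity=8)
    return q[l==1+s[1:,4].argmax()]
def look(g,rad,zlo,zhi,views=('top','scene'),dark=None,save=None):
    out=[]
    for n in views:
        c=cap(n) if save is None else save[n]
        p=region(c,g,rad,zlo,zhi,None if dark is None else c['image'].max(2)<dark)
        r=rect(p); out.append((*r[0],r[1],r[2],r[3],np.median(p[:,2])))
    return np.array(out)
E
cat > m2.py <<'E'
from h import *
import glob
S={n:dict(np.load(sorted(glob.glob(f'pics/{n}_*.npz'))[0])) for n in('top','scene')}
np.set_printoptions(precision=4,suppress=True)
for k,a in dict(body=((.65,.225),.12,.035,.06),plate=((.66,.225),.11,.038,.06,60),plate90=((.66,.225),.11,.038,.06,90),lidplate=((.633,.003),.075,.006,.018),lidbar=((.633,.003),.04,.022,.04),
  racktop=((.445,.086),.06,.02,.033),handle=((.445,.086),.05,.037,.055),rim=((.445,-.099),.09,.012,.025),dish=((.431,.276),.075,.052,.07)).items():
    print(k); print(look(*a[:4],dark=a[4] if len(a)>4 else None,save=S))
E
python3 m2.py
```

```text
bodyTraceback (most recent call last):
  File "m2.py", line 7, in <module>
    print(k); print(look(*a[:4],dark=a[4] if len(a)>4 else None,save=S))
                    ~~~~^^^^^^^^^^^^^^^^^^^^^^^^^^^^^^^^^^^^^^^^^^^^^^^
  File "h.py", line 39, in look
    r=rect(p); out.append((*r[0],r[1],r[2],r[3],np.median(p[:,2])))
  File "h.py", line 25, in rect
    b=cv2.boxPoints(cv2.minAreaRect(np.asarray(pts,np.float32)[:,:2])); e=[b[1]-b[0],b[2]-b[1]]
                    ~~~~~~~~~~~~~~~^^^^^^^^^^^^^^^^^^^^^^^^^^^^^^^^^^
cv2.error: OpenCV(4.12.0) /io/opencv/modules/imgproc/src/convhull.cpp:143: error: (-215:Assertion failed) total >= 0 && (depth == CV_32F || depth == CV_32S) in function 'convexHull'
```

```bash
sed -i 's/np.asarray(pts,np.float32)\[:,:2\]/np.ascontiguousarray(pts[:,:2],dtype=np.float32)/' h.py; python3 m2.py
```

```text
body
[[ 0.649   0.2243  0.1314  0.1503 -0.2169  0.0448]
 [ 0.65    0.2257  0.1314  0.1486 -0.2173  0.0442]]
plate
[[ 0.6608  0.2218  0.0926  0.1326 -0.2119  0.0455]
 [ 0.6609  0.2225  0.0958  0.1346 -0.2137  0.0447]]
plate90
[[ 0.6609  0.2221  0.0964  0.1362 -0.2178  0.0454]
 [ 0.6486  0.224   0.122   0.1386 -0.2111  0.0446]]
lidplate
[[0.6341 0.0025 0.0609 0.1003 0.1    0.0116]
 [0.6322 0.0033 0.0638 0.1021 0.1008 0.0122]]
lidbar
[[0.6335 0.0032 0.0123 0.0368 0.1056 0.0309]
 [0.6327 0.004  0.0132 0.0397 0.1623 0.0305]]
racktop
[[0.4253 0.1027 0.0015 0.0293 0.2884 0.0279]
 [0.4455 0.0867 0.039  0.076  0.3302 0.0274]]
handle
[[ 0.4451  0.0858  0.0101  0.04   -1.2728  0.0458]
 [ 0.4449  0.0868  0.0098  0.0429 -1.2739  0.0467]]
rim
[[ 0.4456 -0.0994  0.0684  0.1213 -0.3203  0.0183]
 [ 0.444  -0.099   0.0725  0.1229 -0.3187  0.0173]]
dish
[[ 0.4317  0.2752  0.0559  0.0974 -0.1385  0.0595]
 [ 0.4302  0.2752  0.0602  0.0991 -0.1493  0.0577]]
```

```bash
cat >> h.py <<'E'
np.set_printoptions(precision=4,suppress=True)
def rv(a): return (R.from_euler('z',a)*R.from_euler('x',np.pi)).as_rotvec()
def pick(xy,a,z,open_,force,zt=.2):
    manip.set_gripper(open_); manip.move_pose([*xy,zt],rv(a))
    manip.move_linear([*xy,z+.03],rate=.2); manip.move_linear([*xy,z],rate=.06)
    manip.set_gripper(0.,force); s=manip.state(); print('grip',s['gripper_width'],s['grasp_force'],s['tool_pos'],s['clock'])
    manip.move_linear([*xy,zt],rate=.15); s=manip.state(); print('lift',s['gripper_width'],s['grasp_force'],s['contact_force'])
def over(xy,a,zt=.2):
    manip.move_pose([*xy,zt],rv(a)); s=manip.state(); print('over',s['tool_pos'],s['gripper_width'],s['clock'])
def place(xy,z,open_,zt=.2):
    manip.move_linear([*xy,z+.03],rate=.15); manip.move_linear([*xy,z],rate=.04); manip.dwell(.2)
    s=manip.state(); print('down',s['tool_pos'],s['contact_force'],s['clock'])
    manip.set_gripper(open_); manip.dwell(.3); manip.move_linear([*xy,zt],rate=.2); print('clock',manip.state()['clock'])
E
python3 - <<'E'
from h import *
h=np.pi/2; p=(.6609,.2221)
pick((.445,-.099),-.3197+h,.005,.088,30)
over(p,-.216+h); place(p,.051,.088)
manip.move_pose([.5,0,.3],rv(h)) if 0 else None
E
```

```text
grip 0.06777057495673187 29.997953474521637 [ 0.4454 -0.0991  0.0053] 4.55
lift 0.06747612674998646 29.997495710849762 [ 0.0974  0.3044 -2.5389]
over [0.6607 0.2207 0.2001] 0.06790529879940739 7.4417
down [0.6611 0.2221 0.0511] [ 0.2216 -0.1743 -1.9431] 9.4833
clock 11.1583
```

```bash
cat >> h.py <<'E'
def away(): manip.set_joints([-0.9,0.264,1.604,0,1.274,-.037])
E
python3 - <<'E'
from h import *
away()
S={n:cap(n) for n in('top','scene')}
print('tray',look((.6609,.2221),.09,.056,.072,save=S))
print('plate',look((.6609,.2221),.11,.038,.055,save=S,dark=60))
print('body',look((.65,.225),.12,.035,.055,save=S))
cv2.imwrite('pics/t1.png',np.hstack([S['top']['image'][80:320,60:360],S['scene']['image'][180:420,230:530]]))
E
```

```text
tray [[ 0.6612  0.2211  0.0698  0.1205 -0.2208  0.0629]
 [ 0.6605  0.2215  0.0723  0.1208 -0.2254  0.0613]]
plate [[ 0.6606  0.2216  0.0923  0.1329 -0.211   0.0455]
 [ 0.6617  0.2221  0.0955  0.1348 -0.1952  0.0448]]
body [[ 0.6488  0.2238  0.1315  0.1495 -0.2157  0.0437]
 [ 0.6499  0.2261  0.1312  0.1481 -0.2138  0.0434]]
```

View pics/t1.png

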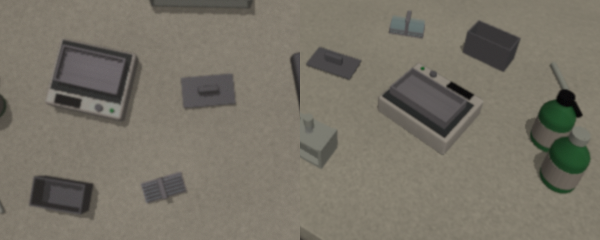

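The tray lies flat and centred on the plate (crop left at (93,70), right at (430,103)), within 1 mm. Next is the dish.

```bash
python3 - <<'E'
from h import *
h=np.pi/2; p=(.6609,.2215)
pick((.431,.2752),-.142+h,.033,.08,30,zt=.22)
over(p,-.220+h,zt=.22); place(p,.0825,.07,zt=.25)
away()
S={n:cap(n) for n in('top','scene')}
print('dish',look(p,.075,.1,.12,save=S))
print('tray',look(p,.09,.056,.070,save=S))
cv2.imwrite('pics/t2.png',np.hstack([S['top']['image'][80:320,60:360],S['scene']['image'][180:420,230:530]]))
E
```

```text
grip 0.0535923938215353 29.987543150782585 [0.4312 0.2753 0.0333] 19.1667
lift 0.054313684569973764 29.985610088333488 [ 0.0515  0.6601 -3.0927]
over [0.6596 0.2219 0.2191] 0.053669376790223565 21.5
down [0.6611 0.2216 0.0828] [ 0.6021 -0.5016 -3.2763] 23.4667
clock 25.1917
dish [[ 0.6613  0.2207  0.0553  0.0981 -0.2238  0.1078]
 [ 0.6612  0.2213  0.057   0.0971 -0.2234  0.1057]]
tray [[ 0.6613  0.2204  0.0695  0.12   -0.2312  0.063 ]
 [ 0.6617  0.2214  0.0698  0.1202 -0.2165  0.062 ]]
```

View pics/t2.png

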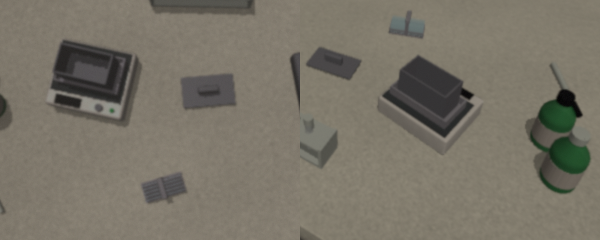

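The dish stands in the tray (left crop (90,68), right crop (430,85)), centred within 1 mm. Next is the rack.

```bash
python3 - <<'E'
from h import *
p=(.6612,.2211)
pick((.445,.0862),.299+np.pi,.031,.035,25,zt=.2)
over(p,-.223+np.pi,zt=.23); place(p,.0825,.026,zt=.25)
away()
S={n:cap(n) for n in('top','scene')}
print('dish',look(p,.075,.1,.12,save=S))
print('handle',look(p,.035,.085,.104,save=S,views=('top',)))
cv2.imwrite('pics/t3.png',cv2.resize(np.hstack([S['top']['image'][110:210,100:220],S['scene']['image'][220:320,300:420]]),None,fx=3,fy=3))
E
```

```text
grip 0.009712427963942527 25.000207722187042 [0.4452 0.0863 0.0313] 32.8083
lift 0.009699314301791247 24.9998340010643 [ 0.5446 -0.9783 -1.3425]
over [0.6602 0.2205 0.2289] 0.009330983659455009 35.0917
down [0.6612 0.2211 0.0824] [-0.2722 -1.1212 -0.3627] 37.125
clock 38.85
dish [[ 0.6613  0.2205  0.0552  0.0975 -0.2246  0.1079]
 [ 0.6616  0.2216  0.0564  0.0969 -0.2313  0.1058]]
handle [[ 0.6638  0.2209  0.0448  0.048  -0.2087  0.0966]]
```

View pics/t3.png

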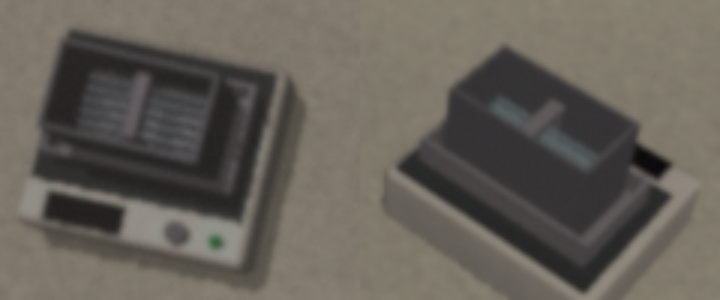

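The rack is level in the dish (handle at (138,105) in the left half) and its handle top measures 0.097 m, which is home. Next is the lid.

```bash
python3 - <<'E'
from h import *
h=np.pi/2; p=(.6614,.2210)
pick((.6332,.0032),.101+h,.0145,.04,25,zt=.2)
over(p,-.225+h,zt=.23); place(p,.1168,.03,zt=.28)
away()
S={n:cap(n) for n in('top','scene')}
print('lid',look(p,.075,.105,.125,save=S)); print('bar',look(p,.05,.124,.145,save=S))
print('dish side',look(p,.075,.07,.1,save=S,views=('scene',)))
q=region(S['top'],p,.08,.105,.125); A=np.c_[q[:,:2]-p,np.ones(len(q))]; print('plane',np.linalg.lstsq(A,q[:,2],rcond=None)[0])
cv2.imwrite('pics/t4.png',cv2.resize(np.hstack([S['top']['image'][110:210,100:220],S['scene']['image'][220:320,300:420]]),None,fx=3,fy=3))
E
```

```text
grip 0.011892566604151156 25.000196993350983 [0.6334 0.0032 0.0148] 46.1667
lift 0.011873707418403951 24.999864399433136 [-0.4862 -0.6184 -1.2335]
over [0.661  0.2202 0.2289] 0.01193196606304632 48.4417
down [0.6612 0.2209 0.1168] [-1.2836 -0.4912  2.2031] 50.25
clock 51.975
lid [[ 0.6616  0.2199  0.0618  0.1042 -0.2301  0.1134]
 [ 0.6616  0.2206  0.0622  0.1032 -0.2402  0.1126]]
bar [[ 0.6609  0.2198  0.0122  0.0392 -0.1801  0.1327]
 [ 0.6625  0.2211  0.0135  0.0391 -0.2182  0.1312]]
dish side [[0.6831 0.2278 0.0491 0.1097 0.2789 0.0852]]
plane [ 0.0013 -0.0009  0.1135]
```

View pics/t4.png

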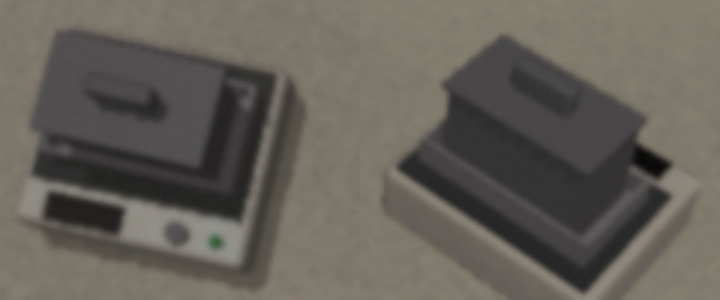

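The lid is level (slope about 0.001), its top is at 0.113 m as expected, and it is centred on the dish (bar at (125,90) in the left half). I'm handing in.

```bash
python3 -c "
from h import *
print(order.close_job())"
```

```text
the job is handed in; nothing more can be done
None
```

I put the tray, dish, rack and long lid on the warmer in order and handed the job in at about 53 s; in the last pictures the lid was level and home within about 1 mm, the spare lid was never approached, and no verdict was returned.

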